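# Put the leather press tooling away on its silhouette boards

## Task

Put the press tooling away: stand each of the three steel cutting dies and the fence stop upright on the wooden board whose dark silhouette has its shape and size, centred on the silhouette and lined up with it. The fence stop is held in the T-slot track, so slide it along to the track's open end before lifting it out. Do not knock over the jar of dye.

Things in the scene. Friction and masses are not known exactly. Their poses are not given: they have to be found in the camera images.
- large_round_die: loose steel cutting die, a plain ring of 58 mm outer diameter with a thin cross web inside, open top and bottom, wall 4 mm, 32 mm high, 135 to 235 g, standing on the table with z up. Origin at the centre of its underside; may be gripped across any diameter
- small_round_die: loose steel cutting die, a plain ring of 36 mm outer diameter with a thin cross web inside, open top and bottom, wall 4 mm, 32 mm high, 75 to 130 g, standing on the table with z up. Origin at the centre of its underside; may be gripped across any diameter
- oblong_die: loose steel cutting die, an oblong ring with straight sides and half-round ends, outside 96 mm long (its x) and 36 mm wide (its y), a thin web across its middle, open top and bottom, wall 4 mm, 32 mm high, 165 to 290 g, standing on the table with z up. Origin at the centre of its underside; grip it across its y. Both ends are alike
- fence_stop: loose fence stop, 150-260 g, captive in the track at the start: dark steel block 50 (its x) x 28 mm (its y), 14 to 46 mm above the origin, black knob (18 mm diameter) on top up to 56 mm; below, a neck 9 mm wide and a T-foot 50 x 21 x 6 mm, on which it stands by itself. Origin: centre of the foot's underside, z up. Both ends alike. Grip the block across its y, above the track
- track: fixed aluminium T-slot track, 200 (x) x 41 x 16 mm high; origin: centre of underside. Slot floor 4 mm up, undercut 25 mm wide, 8 mm high, below two 4 mm lips with a 13 mm gap: the stop cannot be lifted out along it. Black cap on the -x end; +x end open. Once the stop's origin is past x = +125 mm it lifts freely. It slides with light friction, 2 mm play each side; slot axis = track x
- large_round_board: fixed light wood board, 115 (its x) x 64 (its y) x 8 mm thick, with a flat dark silhouette, centred, on its upper face: a disc of 58 mm diameter. Origin at the centre of the underside, z up; the upper face is 8 mm above the origin
- small_round_board: fixed light wood board, 115 (its x) x 64 (its y) x 8 mm thick, with a flat dark silhouette, centred, on its upper face: a disc of 36 mm diameter. Origin at the centre of the underside, z up; the upper face is 8 mm above the origin
- oblong_board: fixed light wood board, 115 (its x) x 64 (its y) x 8 mm thick, with a flat dark silhouette, centred, on its upper face: an oblong with half-round ends, 96 mm along x and 36 mm along y. Origin at the centre of the underside, z up; the upper face is 8 mm above the origin
- stop_board: fixed light wood board, 115 (its x) x 64 (its y) x 8 mm thick, with a flat dark silhouette, centred, on its upper face: a sharp-cornered rectangle, 50 mm along x and 28 mm along y. Origin at the centre of the underside, z up; the upper face is 8 mm above the origin
- dye_jar: bystander: round jar of dye, 40 mm diameter, 60 mm high, black cap, standing loose among the dies and boards. Origin at the centre of its underside, z up
There are look-alikes about, which are no part of the job. Leave any purple look-alike of the fence_stop alone. What is shaped like the large_round_die but blue is not meant.

How it is judged (in metres and radians):
At the end, for the whole second after the job is handed in: Each die and the fence stop stands upright (within 0.15 rad), at rest and released on the upper face of the board with its own silhouette, its centre within 12 mm of the board's centre; the oblong die and the fence stop lie along their silhouettes within 0.26 rad, either way round (horizontal distance between large_round_die and large_round_board below 0.012 m and z of large_round_die in the frame of large_round_board between 0.004 and 0.012 m and angle between each of large_round_die, small_round_die, oblong_die, fence_stop's own z axis and vertical below 0.15 rad and linear speed of each of large_round_die, small_round_die, oblong_die, fence_stop below 0.02 m/s and horizontal distance between small_round_die and small_round_board below 0.012 m and z of small_round_die in the frame of small_round_board between 0.004 and 0.012 m and horizontal distance between oblong_die and oblong_board below 0.012 m and z of oblong_die in the frame of oblong_board between 0.004 and 0.012 m and angle between the x axis of oblong_die and the x axis of oblong_board, either way round below 0.26 rad and horizontal distance between fence_stop and stop_board below 0.012 m and z of fence_stop in the frame of stop_board between 0.004 and 0.012 m and angle between the x axis of fence_stop and the x axis of stop_board, either way round below 0.26 rad); the robot touches nothing.
It fails at once if the jar of dye is knocked over (angle between dye_jar's own z axis and vertical above 0.5 rad).
It also fails if it takes over 115 s, if anything falls off the work surface, if the arm or the gripper's body presses on something with over 40 N, if the wrist force passes 120 N, or if a joint passes its speed limit or range.

## Robot

A 6-joint arm with a two-finger parallel gripper is mounted at the origin on the work surface. World frame = base frame: x ahead of the robot, y to its left, z up, the work surface at z = 0. Lengths are in m, angles in degrees, forces in N, time in s.
With the tool pointing down it reaches from about 0.375 to 0.9 m from the base axis. Payload 3.1 kg.
Tool frame: the origin (TCP) lies between the finger pads; the fingertips stand 22 mm ahead of it and the grasp point (between the pads) lies 3 mm ahead of it (bot.tip_extent is the distance from the TCP to the fingertips, in m); y points along the fingers, z is the direction in which the jaws open and shut, and the axes are right-handed (so a half turn about y gives the same grasp; the last joint's range is limited). The gripper opens to 87 mm and grips with 3 to 60 N. Pads are 19 mm wide; open, the fingers measure 117 mm over their backs; the gripper's body (75 mm by 190 mm) begins 51 mm behind the grasp point.
Start: joints at [-76.175, 30.224, 82.088, -0, 67.689, -10.227], TCP at [0.255, -0.571, 0.245] pointing down, gripper open.
Joint ranges: [-176.69, 176.69], [-43.24, 126.21], [12.49, 139.97], [-82, 262], [0, 151.66], [-163.58, 163.58]. Speed limits (degrees/s): [159.86, 159.86, 180, 180, 180, 180].

## Interface

Orientations are given as a 3x3 rotation matrix whose columns are the frame's x, y, z axes.
In Python, from rig import bot, eyes, models gives the robot as it stands. The module is installed in compiled form; this text tells all that it offers.
- The arm moves only by the tool arm_command, never from a script. Its arguments are lists of equal length, an entry for each row: "translation": the shift along the tool's x, y, z each as a share of 0.08 m, from -1 to 1, a list of three; "rotation": the turn, a rotation vector about the tool's x, y, z each as a share of 60 degrees, from -1 to 1, a list of three; "grip": the closure, from -1 (fully open) to 1 (shut), so that 0 is half open. In form: {"translation": [[x, y, z], ...], "rotation": [[rx, ry, rz], ...], "grip": [grip, ...]}. A call has 1 to 5 rows; each row is the pose to reach, as a shift and turn from the pose commanded when the call began, along the tool's axes at that moment; what a row does not reach only later rows make up. A row lasts 1/10 s, in which the tool goes at most 50 mm and 8.59 degrees, less where a joint would pass 70% of its speed; a pose out of reach is approached as far as the arm can. A call with a number of a shift or a turn outside -1 to 1 is refused whole. A call with a gripper value outside its range is refused whole. The fingers move at their own pace and stop on an object; the grip force is fixed at half the most. Time passes only in rows, so rows that repeat a pose let the fingers close. It gives the time, the measured TCP pose, the force and the opening at its end, in the units of the state.
- bot.read_state(): the state, without advancing time (a new reading comes with each control period).
- eyes.capture(name): name is "scene" or "top"; returns a dict with "image" (480x640x3 uint8, blue, green, red), "mtx" (3x3 intrinsics, pixels), "rvec" (rotation vector, rad) and "tvec" (3), from world to camera coordinates, as OpenCV has them. Camera axes: x right, y down, z forward; pixel columns grow to the right and rows downward; lengths in m; the calibration is good to about 2 mm. A picture is of the moment at which its call begins. There is no depth.
- bot.hand_in(): hands the job in, once; it reports no verdict.
Trained networks look in the newest picture that a camera, given by its name, has taken for a name from the list of things; names that differ only in an ending like _2 or _b are one class to them, and where a whole thing is asked for, a point or a joint stands for the part that bears it (a point fixed in the world has none). Each returns a list of dicts, best first, with "conf" (0 to 1); they miss things now and then, are a little off and sometimes report something else, mostly with a low value. They report only what shows in the picture. A call takes as long as a camera call. They do not tell look-alikes from the thing itself.
- models.recognise(camera, thing): "extent" ([left, top, right, bottom] as shares, 0 to 1, of the picture: columns of its width, rows of its height, round what is visible of it).
- models.spot_point(camera, thing): "point" ([column, row] as shares, 0 to 1, of the picture: columns of its width, rows of its height: a listed point, or the origin of a listed thing).
The state is a dict: "time_s": time; "joint_positions": joint angles; "qvel": joint speeds; "tau": joint torques, N m; "position": TCP position; "tcp_rot": TCP orientation; "force": force on the tool from outside, world axes, zero at the start; "moment": the same for the moment, N m; "opening": opening from 0.0 (shut) to 1.0 (fully open).
Only numpy, scipy, OpenCV 4.12 (cv2) and the standard library are available. Lean on these libraries where they do the work, as an engineer would, in place of code of your own. Each camera call takes 0.05 s, during which the arm holds its last target. There are 200 camera calls.

## Working session

There is one attempt and no reset: what is moved stays moved. The work goes in short steps, Python scripts to look and compute and a tool call to move; the robot and the scene stay as the last step left them, time stands still between calls to the robot, and variables do not carry over. Pictures are saved under pics/ and viewed, about 12 in all and at most 16, crops included, and the job is handed in when it is done.

Besides the shell and the picture viewer there is one more tool, called after "Request:" by a JSON object that holds its "fn" and its "kwargs". arm_command: Moves the arm, as the interface text tells. Shift numbers are shares of 0.08 m and turn numbers shares of 60 degrees, none past 1 either way. Its arguments: {"type":"object","properties":{"translation":{"type":"array"},"rotation":{"type":"array"},"grip":{"type":"array"}},"required":["translation","rotation","grip"]}

```bash
mkdir -p pics; python3 - <<'E'
from rig import bot, eyes, models
import cv2, numpy as np
s=bot.read_state()
for k in ("time_s","position","tcp_rot","opening"): print(k,np.round(s[k],3).tolist())
for n in ("scene","top"):
    c=eyes.capture(n); cv2.imwrite(f"pics/{n}0.png",c["image"])
    R=cv2.Rodrigues(np.array(c["rvec"]))[0]; print(n,"cam at",np.round(-R.T@np.ravel(c["tvec"]),3), np.round(R,2).tolist(), np.round(c["mtx"],0).tolist())
E
```

```text
time_s 0.0
position [0.255, -0.57, 0.244]
tcp_rot [[-0.913, -0.001, 0.408], [-0.408, 0.002, -0.913], [-0.0, -1.0, -0.002]]
opening 0.999
scene cam at [1.001 0.087 1.01 ] [[-0.2, 0.98, 0.0], [0.85, 0.17, -0.49], [-0.48, -0.1, -0.87]] [[564.0, 0.0, 314.0], [0.0, 564.0, 243.0], [0.0, 0.0, 1.0]]
top cam at [ 0.293 -0.011  1.444] [[-0.01, -1.0, -0.01], [-0.99, 0.01, -0.14], [0.14, 0.01, -0.99]] [[566.0, 0.0, 323.0], [0.0, 566.0, 243.0], [0.0, 0.0, 1.0]]
```

View pics/top0.png

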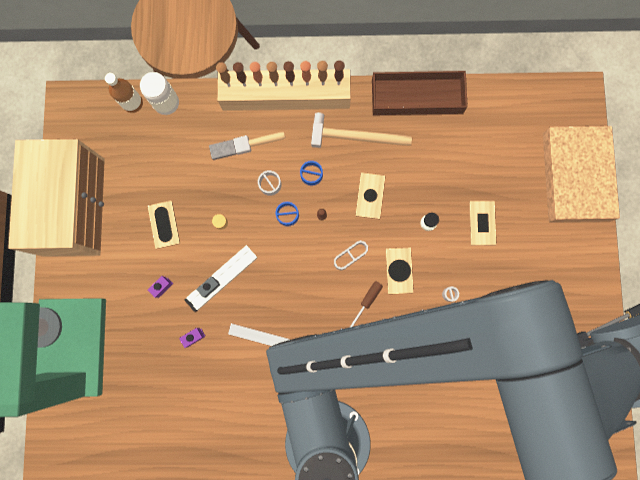

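View pics/scene0.png

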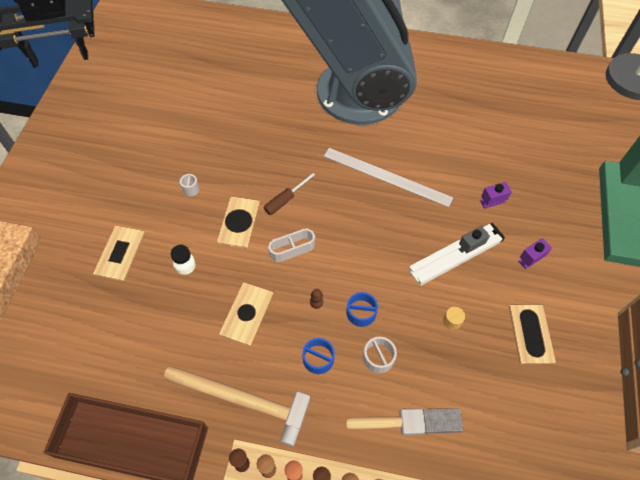

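Top picture: the steel large ring is at (269,182), blue ones at (311,173) and (287,214). The oblong die is at (351,255), the small ring at (451,294) and the grey stop on the track at (207,287), with purple look-alikes at (160,287) and (192,337). The boards are at (163,225), (370,195), (399,270) and (483,222), and the jar at (430,221). The scene view agrees.

```bash
cat > h.py <<'E'
from rig import bot, eyes, models
import cv2, numpy as np
def cam(n):
    c=eyes.capture(n); c["R"]=cv2.Rodrigues(np.array(c["rvec"],float))[0]; c["t"]=np.ravel(c["tvec"]); c["K"]=np.array(c["mtx"],float); return c
def H(c,z): # plane (x,y) at z -> pixel
    return c["K"]@np.column_stack([c["R"][:,0],c["R"][:,1],c["R"][:,2]*z+c["t"]])
def toplane(c,px,z):
    return cv2.perspectiveTransform(np.array(px,float).reshape(-1,1,2),np.linalg.inv(H(c,z))).reshape(-1,2)
def rect(c,z,x0,x1,y0,y1,s=1000): # rectified: col = (y1-y)*s, row=(x1-x)*s
    A=np.array([[0,-1/s,x1],[-1/s,0,y1],[0,0,1]])
    return cv2.warpPerspective(c["image"],H(c,z)@A,(int((y1-y0)*s),int((x1-x0)*s)),flags=cv2.INTER_LINEAR|cv2.WARP_INVERSE_MAP)
E
python3 - <<'E'
from h import *
for n in ("scene","top"):
    c=cam(n)
    for t in "large_round_die small_round_die oblong_die fence_stop track large_round_board small_round_board oblong_board stop_board dye_jar".split():
        z=.008 if 'board' in t else .004 if t=='fence_stop' else 0
        for d in models.spot_point(n,t)[:4]:
            if d["conf"]<.25: continue
            p=np.array(d["point"])*[640,480]; w=toplane(c,p,z)[0]
            print(n,t,round(d["conf"],2),p.round(0),w.round(3))
    # dark silhouettes
    m=(c["image"].max(2)<50).astype(np.uint8)
    for k in cv2.findContours(m,cv2.RETR_EXTERNAL,cv2.CHAIN_APPROX_NONE)[0]:
        if not 60<cv2.contourArea(k)<3000: continue
        w=toplane(c,k,.008); r=cv2.minAreaRect((w*1000).astype(np.float32))
        mm=cv2.moments((w*1000).astype(np.float32).reshape(-1,1,2)); 
        print(" dark",k.mean(0).round(0)[0],"c",np.round(r[0],1),"size",np.round(r[1],1),"ang",round(r[2],1))
    if n=="scene":
        cv2.imwrite("pics/r32.png",rect(c,.032,.30,.86,-.30,.46))
E
```

```text
scene large_round_die 0.9 [360. 312.] [0.571 0.093]
scene large_round_die 0.72 [322. 356.] [0.672 0.037]
scene large_round_die 0.71 [379. 354.] [0.646 0.14 ]
scene small_round_die 0.9 [192. 190.] [ 0.363 -0.31 ]
scene small_round_die 0.38 [248. 311.] [ 0.612 -0.119]
scene oblong_die 0.59 [292. 249.] [ 0.462 -0.065]
scene fence_stop 0.85 [470. 245.] [0.382 0.291]
scene fence_stop 0.78 [528. 263.] [0.401 0.407]
scene fence_stop 0.69 [494. 201.] [0.263 0.333]
scene track 0.93 [460. 256.] [0.408 0.272]
scene large_round_board 0.62 [240. 224.] [ 0.43  -0.183]
scene small_round_board 0.94 [244. 311.] [ 0.616 -0.124]
scene oblong_board 0.7 [529. 334.] [0.555 0.411]
scene stop_board 0.6 [119. 254.] [ 0.548 -0.403]
scene dye_jar 0.74 [183. 271.] [ 0.556 -0.267]
 dark [532. 333.] c [549.8 415.6] size [89.1 30.7] ang 11.8
 dark [246. 312.] c [ 618.2 -120.3] size [29.2 26.8] ang 14.5
 dark [180. 254.] c [ 522.8 -283.3] size [40.  33.6] ang 41.0
 dark [118. 251.] c [ 542.3 -407.2] size [22.3 44.2] ang 89.7
 dark [238. 221.] c [ 422.3 -189.6] size [51.6 50.2] ang 15.9
 dark [ 15. 108.] c [ 227.8 -
[... 552 characters left out ...]
 0.103]
top small_round_die 0.43 [452. 299.] [ 0.346 -0.322]
top oblong_die 0.74 [350. 253.] [ 0.468 -0.066]
top fence_stop 0.82 [198. 335.] [0.263 0.319]
top fence_stop 0.78 [163. 282.] [0.399 0.413]
top fence_stop 0.68 [211. 285.] [0.389 0.289]
top fence_stop 0.63 [370. 195.] [ 0.618 -0.121]
top track 0.95 [222. 278.] [0.408 0.263]
top large_round_board 0.63 [399. 269.] [ 0.423 -0.191]
top large_round_board 0.33 [221. 280.] [0.4   0.263]
top small_round_board 0.94 [370. 197.] [ 0.611 -0.119]
top oblong_board 0.87 [166. 224.] [0.547 0.407]
top stop_board 0.81 [481. 226.] [ 0.53  -0.402]
top dye_jar 0.82 [427. 220.] [ 0.55  -0.266]
 dark [  7. 249.] c [494.2 811.8] size [278.3  27.8] ang 0.1
```

View pics/r32.png

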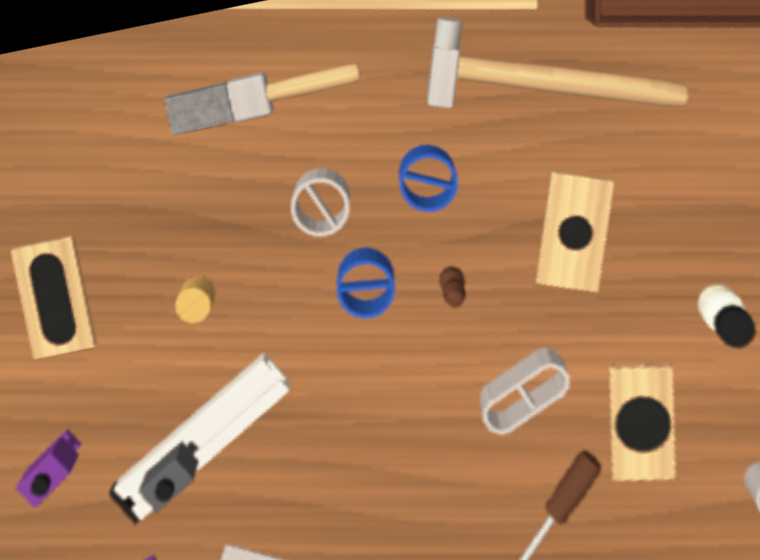

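Rectified at z = 32 mm (1 px/mm): the three large rings are steel (320,207), blue (428,178) and blue (366,283). The steel one is meant. The stops are grey on the track (165,480) and purple (45,470). The grey captive one is meant. I'll enlarge with fitted outlines to confirm.

```bash
cat >> h.py <<'E'
def oblong(L,W):
    a=np.linspace(-np.pi/2,np.pi/2,20); r=W/2; e=np.c_[L/2-r+r*np.cos(a),r*np.sin(a)]
    return np.r_[e,-e]
def rec(L,W): return np.array([[L,W],[-L,W],[-L,-W],[L,-W]])/2
S={"large":(oblong(.058,.058),.032),"small":(oblong(.036,.036),.032),"oblong":(oblong(.096,.036),.032),"stop":(rec(.05,.028),.050),"track":(rec(.2,.041),.016),"bd":(rec(.115,.064),.008)}
def tile(c,kind,x,y,a,dz=0,half=.066,s=3000,draw=1):
    o,z=S[kind]; z+=dz; im=rect(c,z,x-half,x+half,y-half,y+half,s)
    a=np.radians(a); w=o@np.array([[np.cos(a),np.sin(a)],[-np.sin(a),np.cos(a)]])
    p=np.c_[half-w[:,1],half-w[:,0]]*s
    if draw: cv2.polylines(im,[p.astype(np.int32)],True,(0,255,0),1)
    return cv2.resize(im,(266,266))
E
cat > m.py <<'E'
from h import *
c=cam("scene"); hsv=cv2.cvtColor(c["image"],cv2.COLOR_BGR2HSV)
def fit(m,z,amin):
    m=cv2.morphologyEx(m.astype(np.uint8),cv2.MORPH_CLOSE,np.ones((3,3)))
    for k in cv2.findContours(m,cv2.RETR_EXTERNAL,cv2.CHAIN_APPROX_NONE)[0]:
        if cv2.contourArea(k)<amin: continue
        r=cv2.minAreaRect((toplane(c,k,z)*1000).astype(np.float32)); print(k.mean(0).round(0)[0],np.round(r[0],1),np.round(r[1],1),round(r[2],1))
print("white"); fit((hsv[...,1]<45)&(hsv[...,2]>190),.016,300)
print("wood"); fit((hsv[...,2]>195)&(hsv[...,1]>60)&(hsv[...,1]<150),.008,400)
T=[("large",.653,.139,0),("small",.355,-.317,0),("oblong",.463,-.065,-35),("stop",.385,.290,-49),("bd",.55,.4155,11.8),("bd",.543,-.405,0)]
t=[tile(c,*a) for a in T]
cv2.imwrite("pics/m1.png",np.vstack([np.hstack(t[:3]),np.hstack(t[3:])]))
E
python3 m.py
```

```text
white
[413. 421.] [758.6 214.7] [36.9 36.6] 11.5
[296. 418.] [793.4  14.7] [24.1 86.1] 83.2
[380. 352.] [648.  141.7] [57.1 56.9] 73.1
[291. 241.] [453.3 -68.3] [37.9 96.2] 35.2
[458. 254.] [414.7 261.1] [ 44.6 204.8] 41.0
[388. 177.] [252.  99.] [293.3  26.2] 74.5
[517.  21.] [-317.3  365.8] [ 35.4 188. ] 77.7
wood
[ 57. 473.] [ 961.2 -352. ] [141.   16.5] 89.9
[308. 468.] [849.9  71.9] [ 61.8 322.4] 11.5
[374. 423.] [773.4 150.7] [16.8 95.8] 11.5
[227. 393.] [ 774.1 -117.8] [236.6  21.6] 83.0
[533. 334.] [551.6 418.9] [114.6  69.4] 11.6
[246. 314.] [ 619.  -119.7] [ 66.3 115.7] 81.7
[122. 250.] [ 541.8 -397.2] [ 90. 119.] 89.8
[  9. 251.] [ 580.5 -611.6] [159.3  61.9] 26.8
[237. 227.] [ 423.4 -189.5] [117.5 152.4] 0.9
[617.  22.] [-354.9  635. ] [ 97.5 246.9] 87.3
```

View pics/m1.png

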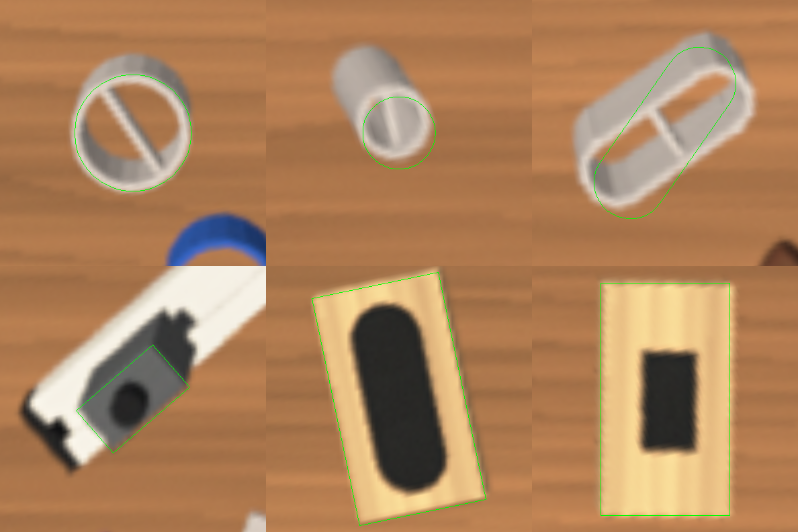

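Request:
{"fn": "arm_command", "kwargs": {"translation": [[0, 0, 0]], "rotation": [[0, 0, 0]], "grip": [-1]}}

```text
time_s: 1.35
position: [0.2547, -0.5707, 0.2446]
tcp_rot: [[-0.913, 0.0, 0.408], [-0.408, -0.0, -0.913], [-0.0, -1.0, 0.0]]
force: [-0.3, 0.2, -0.1]
opening: 0.997
```

The steel ring and the grey captive stop are confirmed: the outlines match at tile pixels (131,133) and (133,399). The small die is at (0.360,-0.315). The oblong is at (0.461,-0.066), lying at -55°. I'm moving to above the small die.

Request:
{"fn": "arm_command", "kwargs": {"translation": [[-0.84, 0.6, -0.8], [-0.84, 0.6, -0.8], [-0.84, 0.6, -0.8]], "rotation": [[0, 0, 0], [0, 0, 0], [0, 0, 0]], "grip": [-1, -1, -1]}}

```text
time_s: 1.65
position: [0.29, -0.4765, 0.1932]
tcp_rot: [[-0.912, -0.004, 0.41], [-0.41, 0.013, -0.912], [-0.002, -1.0, -0.013]]
force: [-0.8, 0.4, -0.3]
opening: 1.007
```

Request:
{"fn": "arm_command", "kwargs": {"translation": [[-0.84, 0.6, -0.8], [-0.84, 0.6, -0.8], [-0.84, 0.6, -0.8]], "rotation": [[0, 0, 0], [0, 0, 0], [0, 0, 0]], "grip": [-1, -1, -1]}}

```text
time_s: 1.95
position: [0.3247, -0.3919, 0.1461]
tcp_rot: [[-0.912, -0.005, 0.411], [-0.411, 0.01, -0.912], [-0.0, -1.0, -0.011]]
force: [-0.1, 0.0, -0.2]
opening: 0.999
```

Request:
{"fn": "arm_command", "kwargs": {"translation": [[-0.82, 0.4, -0.79], [-0.82, 0.4, -0.79], [-0.82, 0.4, -0.79], [-0.82, 0.4, -0.79]], "rotation": [[0, 0, 0], [0, 0, 0], [0, 0, 0], [0, 0, 0]], "grip": [-1, -1, -1, -1]}}

```text
time_s: 2.35
position: [0.3602, -0.315, 0.1167]
tcp_rot: [[-0.912, 0.0, 0.41], [-0.41, -0.001, -0.912], [0.0, -1.0, 0.001]]
force: [-0.3, -1.5, 0.3]
opening: 1.0
```

Request:
{"fn": "arm_command", "kwargs": {"translation": [[0, 0.6, 0], [0, 0.6, 0]], "rotation": [[0, 0, 0], [0, 0, 0]], "grip": [-1, -1]}}

```text
time_s: 2.55
position: [0.3577, -0.3143, 0.0638]
tcp_rot: [[-0.914, -0.006, 0.406], [-0.406, 0.008, -0.914], [0.002, -1.0, -0.01]]
force: [-1.3, 0.7, 0.2]
opening: 1.0
```

Request:
{"fn": "arm_command", "kwargs": {"translation": [[0, 0.5, 0], [0, 0.5, 0], [0, 0.5, 0], [0, 0.5, 0]], "rotation": [[0, 0, 0], [0, 0, 0], [0, 0, 0], [0, 0, 0]], "grip": [-1, -1, -1, 0]}}

```text
time_s: 2.95
position: [0.3602, -0.3163, 0.0312]
tcp_rot: [[-0.913, 0.003, 0.407], [-0.407, -0.004, -0.913], [-0.001, -1.0, 0.005]]
force: [-0.5, 0.1, 0.8]
opening: 0.965
```

Request:
{"fn": "arm_command", "kwargs": {"translation": [[0, 0, 0], [0, 0, 0], [0, 0, 0], [0, 0, 0], [0, 0, 0]], "rotation": [[0, 0, 0], [0, 0, 0], [0, 0, 0], [0, 0, 0], [0, 0, 0]], "grip": [1, 1, 1, 1, 1]}}

```text
time_s: 3.45
position: [0.3595, -0.3146, 0.0288]
tcp_rot: [[-0.913, 0.0, 0.408], [-0.408, -0.0, -0.913], [-0.0, -1.0, 0.0]]
force: [-0.0, -0.2, 0.2]
opening: 0.54
```

Request:
{"fn": "arm_command", "kwargs": {"translation": [[0, 0, 0], [0, 0, 0], [0, 0, 0]], "rotation": [[0, 0, 0], [0, 0, 0], [0, 0, 0]], "grip": [1, 1, 1]}}

```text
time_s: 3.75
position: [0.3593, -0.3143, 0.0285]
tcp_rot: [[-0.913, -0.0, 0.408], [-0.408, 0.001, -0.913], [0.0, -1.0, -0.001]]
force: [0.1, 1.3, 1.8]
opening: 0.408
```

Request:
{"fn": "arm_command", "kwargs": {"translation": [[0, -1, 0], [0, -1, 0], [0, -1, 0]], "rotation": [[0, 0, 0], [0, 0, 0], [0, 0, 0]], "grip": [1, 1, 1]}}

```text
time_s: 4.05
position: [0.3609, -0.3164, 0.1111]
tcp_rot: [[-0.913, 0.004, 0.408], [-0.408, -0.005, -0.913], [-0.001, -1.0, 0.007]]
force: [0.4, -0.4, -1.7]
opening: 0.405
```

Request:
{"fn": "arm_command", "kwargs": {"translation": [[-0.98, -0.1, -0.22], [-0.98, -0.1, -0.22], [-0.98, -0.1, -0.22]], "rotation": [[0, 0, 0], [0, 0, 0], [0, 0, 0]], "grip": [1, 1, 1]}}

```text
time_s: 4.35
position: [0.4259, -0.2648, 0.1162]
tcp_rot: [[-0.912, 0.001, 0.411], [-0.411, -0.0, -0.912], [-0.001, -1.0, 0.0]]
force: [0.4, -0.5, 0.0]
opening: 0.41
```

Request:
{"fn": "arm_command", "kwargs": {"translation": [[-0.98, 0, -0.22], [-0.98, 0, -0.22], [-0.98, 0, -0.22]], "rotation": [[0, 0, 0], [0, 0, 0], [0, 0, 0]], "grip": [1, 1, 1]}}

```text
time_s: 4.65
position: [0.4901, -0.217, 0.1156]
tcp_rot: [[-0.912, 0.001, 0.411], [-0.411, 0.0, -0.912], [-0.001, -1.0, 0.0]]
force: [-0.7, 1.0, -0.9]
opening: 0.408
```

Request:
{"fn": "arm_command", "kwargs": {"translation": [[-0.98, 0, -0.22], [-0.98, 0, -0.22], [-0.98, 0, -0.22]], "rotation": [[0, 0, 0], [0, 0, 0], [0, 0, 0]], "grip": [1, 1, 1]}}

```text
time_s: 4.95
position: [0.5544, -0.1695, 0.1157]
tcp_rot: [[-0.912, 0.001, 0.41], [-0.41, -0.0, -0.912], [-0.001, -1.0, 0.001]]
force: [-0.4, 0.2, -1.2]
opening: 0.407
```

Request:
{"fn": "arm_command", "kwargs": {"translation": [[-0.98, 0, -0.22], [-0.98, 0, -0.22], [-0.98, 0, -0.22], [-0.98, 0, -0.22], [-0.98, 0, -0.22]], "rotation": [[0, 0, 0], [0, 0, 0], [0, 0, 0], [0, 0, 0], [0, 0, 0]], "grip": [1, 1, 1, 1, 1]}}

```text
time_s: 5.45
position: [0.615, -0.1235, 0.1157]
tcp_rot: [[-0.914, -0.003, 0.406], [-0.406, 0.001, -0.914], [0.003, -1.0, -0.002]]
force: [-0.3, 0.3, -1.1]
opening: 0.408
```

Request:
{"fn": "arm_command", "kwargs": {"translation": [[-0.04, 0.6, -0.03], [-0.04, 0.9, -0.03], [-0.04, 0.97, -0.03], [-0.04, 0.97, -0.03], [-0.04, 0.97, -0.03]], "rotation": [[0, 0, 0], [0, 0, 0], [0, 0, 0], [0, 0, 0], [0, 0, 0]], "grip": [1, 1, 1, 1, 1]}}

```text
time_s: 5.95
position: [0.6191, -0.1201, 0.0397]
tcp_rot: [[-0.914, 0.001, 0.406], [-0.406, -0.001, -0.914], [-0.001, -1.0, 0.001]]
force: [-0.0, -1.0, -0.9]
opening: 0.405
```

Request:
{"fn": "arm_command", "kwargs": {"translation": [[0, 0, 0], [0, 0, 0], [0, 0, 0], [0, 0, 0], [0, 0, 0]], "rotation": [[0, 0, 0], [0, 0, 0], [0, 0, 0], [0, 0, 0], [0, 0, 0]], "grip": [0, -0.5, -0.5, -0.5, -0.5]}}

```text
time_s: 6.45
position: [0.6192, -0.1189, 0.0392]
tcp_rot: [[-0.913, 0.0, 0.408], [-0.408, -0.0, -0.913], [-0.0, -1.0, 0.0]]
force: [-0.8, 0.5, 0.1]
opening: 0.721
```

Request:
{"fn": "arm_command", "kwargs": {"translation": [[0, -0.5, 0], [0, -1, 0], [0, -1, 0], [0, -1, 0]], "rotation": [[0, 0, 0], [0, 0, 0], [0, 0, 0], [0, 0, 0]], "grip": [-1, -1, -1, -1]}}

```text
time_s: 6.85
position: [0.6197, -0.1191, 0.1202]
tcp_rot: [[-0.913, 0.002, 0.408], [-0.408, -0.001, -0.913], [-0.002, -1.0, 0.002]]
force: [-0.4, -0.5, -0.5]
opening: 0.976
```

Request:
{"fn": "arm_command", "kwargs": {"translation": [[-0.57, 0, -0.93], [-0.57, 0, -0.93], [-0.57, 0, -0.93]], "rotation": [[0, 0, 0], [0, 0, 0], [0, 0, 0]], "grip": [-1, -1, -1]}}

```text
time_s: 7.15
position: [0.6287, -0.0276, 0.117]
tcp_rot: [[-0.911, -0.005, 0.412], [-0.412, 0.003, -0.911], [0.003, -1.0, -0.004]]
force: [-0.9, -0.2, 0.0]
opening: 0.997
```

Request:
{"fn": "arm_command", "kwargs": {"translation": [[-0.57, 0, -0.93], [-0.57, 0, -0.93], [-0.57, 0, -0.93]], "rotation": [[0, 0, 0], [0, 0, 0], [0, 0, 0]], "grip": [-1, -1, -1]}}

```text
time_s: 7.45
position: [0.6407, 0.0581, 0.1173]
tcp_rot: [[-0.911, -0.003, 0.412], [-0.412, 0.001, -0.911], [0.002, -1.0, -0.002]]
force: [-0.6, -0.8, -0.3]
opening: 1.002
```

Request:
{"fn": "arm_command", "kwargs": {"translation": [[-0.57, 0.4, -0.92], [-0.57, 0.4, -0.92], [-0.57, 0.4, -0.92], [-0.57, 0.4, -0.92], [-0.57, 0.4, -0.92]], "rotation": [[0, 0, 0], [0, 0, 0], [0, 0, 0], [0, 0, 0], [0, 0, 0]], "grip": [-1, -1, -1, -1, -1]}}

```text
time_s: 7.95
position: [0.6532, 0.1382, 0.0864]
tcp_rot: [[-0.914, -0.001, 0.407], [-0.407, -0.001, -0.914], [0.001, -1.0, 0.0]]
force: [-0.1, 0.3, 0.3]
opening: 1.002
```

```bash
cat > look.py <<'E'
import sys; from h import *
# args: kind x y a dz ; crops from both cameras, plus small board die
kind=sys.argv[1]; x,y,a,dz=map(float,sys.argv[2:6])
ts=[]
for n in ("scene","top"):
    c=cam(n); ts.append(tile(c,kind,x,y,a,dz))
    if n=="scene" and len(sys.argv)>7: ts.append(tile(c,sys.argv[7],*map(float,sys.argv[8:12])))
cv2.imwrite(sys.argv[6],np.hstack(ts)); print(bot.read_state()["time_s"],np.round(bot.read_state()["position"],4))
E
python3 look.py large .653 .139 0 0 pics/l1.png small .618 -.120 0 .008
```

```text
8.05 [0.6536 0.138  0.0872]
```

View pics/l1.png

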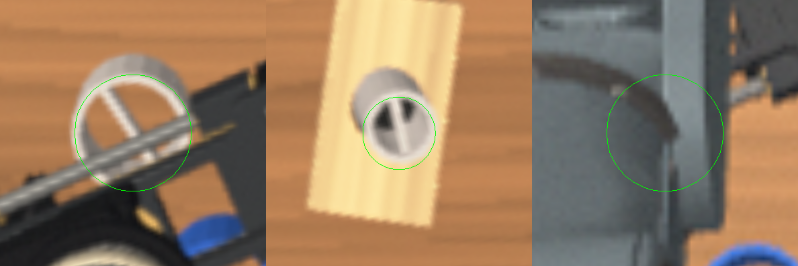

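The small die stands centred on its board, its rim on the outline at (399,133). The large ring is under the gripper, so I descend and grip.

Request:
{"fn": "arm_command", "kwargs": {"translation": [[0, 0.5, 0], [0, 0.74, 0], [0, 0.74, 0], [0, 0.74, 0]], "rotation": [[0, 0, 0], [0, 0, 0], [0, 0, 0], [0, 0, 0]], "grip": [-1, -1, -1, -1]}}

```text
time_s: 8.45
position: [0.6538, 0.1388, 0.0282]
tcp_rot: [[-0.914, 0.0, 0.406], [-0.406, -0.0, -0.914], [-0.0, -1.0, 0.0]]
force: [-0.9, -0.3, 0.4]
opening: 1.005
```

Request:
{"fn": "arm_command", "kwargs": {"translation": [[0, 0, 0], [0, 0, 0], [0, 0, 0], [0, 0, 0], [0, 0, 0]], "rotation": [[0, 0, 0], [0, 0, 0], [0, 0, 0], [0, 0, 0], [0, 0, 0]], "grip": [1, 1, 1, 1, 1]}}

```text
time_s: 8.95
position: [0.6534, 0.1404, 0.0284]
tcp_rot: [[-0.913, 0.0, 0.407], [-0.407, 0.001, -0.913], [-0.001, -1.0, -0.001]]
force: [-0.9, 0.8, 3.1]
opening: 0.663
```

Request:
{"fn": "arm_command", "kwargs": {"translation": [[0, 0, 0], [0, -1, 0], [0, -1, 0], [0, -1, 0]], "rotation": [[0, 0, 0], [0, 0, 0], [0, 0, 0], [0, 0, 0]], "grip": [1, 1, 1, 1]}}

```text
time_s: 9.35
position: [0.6569, 0.1399, 0.112]
tcp_rot: [[-0.913, 0.01, 0.408], [-0.408, -0.0, -0.913], [-0.009, -1.0, 0.004]]
force: [0.2, 0.0, -1.6]
opening: 0.663
```

Request:
{"fn": "arm_command", "kwargs": {"translation": [[0.87, 0, 0.52], [0.87, 0, 0.52], [0.87, 0, 0.52]], "rotation": [[0, 0, 0], [0, 0, 0], [0, 0, 0]], "grip": [1, 1, 1]}}

```text
time_s: 9.65
position: [0.6022, 0.0707, 0.1058]
tcp_rot: [[-0.914, -0.008, 0.405], [-0.405, -0.001, -0.914], [0.008, -1.0, -0.002]]
force: [0.2, 1.4, -2.6]
opening: 0.663
```

Request:
{"fn": "arm_command", "kwargs": {"translation": [[0.87, 0, 0.52], [0.87, 0, 0.52], [0.87, 0, 0.52]], "rotation": [[0, 0, 0], [0, 0, 0], [0, 0, 0]], "grip": [1, 1, 1]}}

```text
time_s: 9.95
position: [0.5569, 0.0051, 0.1063]
tcp_rot: [[-0.914, -0.006, 0.405], [-0.405, 0.0, -0.914], [0.005, -1.0, -0.003]]
force: [-0.3, 0.8, -2.4]
opening: 0.665
```

Request:
{"fn": "arm_command", "kwargs": {"translation": [[0.87, 0, 0.52], [0.87, 0, 0.52], [0.87, 0, 0.52]], "rotation": [[0, 0, 0], [0, 0, 0], [0, 0, 0]], "grip": [1, 1, 1]}}

```text
time_s: 10.25
position: [0.5117, -0.0607, 0.1068]
tcp_rot: [[-0.914, -0.003, 0.405], [-0.405, 0.0, -0.914], [0.003, -1.0, -0.002]]
force: [0.0, 0.7, -2.2]
opening: 0.663
```

Request:
{"fn": "arm_command", "kwargs": {"translation": [[0.87, 0, 0.52], [0.87, 0, 0.52], [0.87, 0, 0.52]], "rotation": [[0, 0, 0], [0, 0, 0], [0, 0, 0]], "grip": [1, 1, 1]}}

```text
time_s: 10.55
position: [0.4664, -0.1271, 0.1072]
tcp_rot: [[-0.914, -0.001, 0.405], [-0.405, 0.0, -0.914], [0.001, -1.0, -0.0]]
force: [1.8, 0.0, -2.4]
opening: 0.663
```

Request:
{"fn": "arm_command", "kwargs": {"translation": [[0.85, 0, 0.51], [0.85, 0, 0.51], [0.85, 0, 0.51], [0.85, 0, 0.51], [0.85, 0, 0.51]], "rotation": [[0, -0.68, 0], [0, -0.68, 0], [0, -0.68, 0], [0, -0.68, 0], [0, -0.68, 0]], "grip": [1, 1, 1, 1, 1]}}

```text
time_s: 11.05
position: [0.4231, -0.1904, 0.1075]
tcp_rot: [[-0.42, 0.001, 0.908], [-0.908, -0.0, -0.42], [-0.0, -1.0, 0.001]]
force: [0.6, 1.2, -1.9]
opening: 0.665
```

Request:
{"fn": "arm_command", "kwargs": {"translation": [[0, 0, 0], [0, 0, 0]], "rotation": [[0, 0, 0], [0, 0, 0]], "grip": [1, 1]}}

```text
time_s: 11.25
position: [0.4226, -0.19, 0.1075]
tcp_rot: [[-0.427, 0.001, 0.904], [-0.904, -0.0, -0.427], [-0.0, -1.0, 0.001]]
force: [-0.7, 0.0, -2.7]
opening: 0.665
```

Request:
{"fn": "arm_command", "kwargs": {"translation": [[0, 0.5, 0], [0, 0.8, 0], [0, 0.87, 0], [0, 0.87, 0], [0, 0.87, 0]], "rotation": [[0, 0, 0], [0, 0, 0], [0, 0, 0], [0, 0, 0], [0, 0, 0]], "grip": [1, 1, 1, 1, 1]}}

```text
time_s: 11.75
position: [0.4222, -0.1906, 0.0386]
tcp_rot: [[-0.426, 0.001, 0.905], [-0.905, -0.001, -0.426], [0.0, -1.0, 0.001]]
force: [-0.4, 0.1, -2.0]
opening: 0.666
```

Request:
{"fn": "arm_command", "kwargs": {"translation": [[0, 0, 0], [0, 0, 0], [0, 0, 0], [0, 0, 0], [0, 0, 0]], "rotation": [[0, 0, 0], [0, 0, 0], [0, 0, 0], [0, 0, 0], [0, 0, 0]], "grip": [-0.6, -0.9, -0.9, -0.9, -0.9]}}

```text
time_s: 12.25
position: [0.4216, -0.1906, 0.0384]
tcp_rot: [[-0.425, 0.0, 0.905], [-0.905, -0.0, -0.425], [0.0, -1.0, 0.0]]
force: [-0.2, 0.2, 0.7]
opening: 0.937
```

Request:
{"fn": "arm_command", "kwargs": {"translation": [[0, -0.5, 0], [0, -1, 0], [0, -1, 0], [0, -1, 0]], "rotation": [[0, 0, 0], [0, 0, 0], [0, 0, 0], [0, 0, 0]], "grip": [-1, -1, -1, -1]}}

```text
time_s: 12.65
position: [0.4219, -0.1908, 0.1189]
tcp_rot: [[-0.425, 0.002, 0.905], [-0.905, -0.002, -0.425], [0.001, -1.0, 0.002]]
force: [-0.6, 0.2, 0.6]
opening: 0.999
```

Request:
{"fn": "arm_command", "kwargs": {"translation": [[-0.81, 0, -0.11], [-0.81, 0, -0.11], [-0.81, 0, -0.11]], "rotation": [[0, 0, 0], [0, 0, 0], [0, 0, 0]], "grip": [-1, -1, -1]}}

```text
time_s: 12.95
position: [0.4399, -0.1258, 0.1169]
tcp_rot: [[-0.422, -0.003, 0.906], [-0.906, 0.002, -0.422], [-0.001, -1.0, -0.004]]
force: [-0.3, 0.3, 0.2]
opening: 1.0
```

Request:
{"fn": "arm_command", "kwargs": {"translation": [[-0.81, 0, -0.11], [-0.81, 0, -0.11], [-0.81, 0, -0.11], [-0.81, 0, -0.11], [-0.81, 0, -0.11]], "rotation": [[0, -0.6, 0], [0, -0.6, 0], [0, -0.6, 0], [0, -0.6, 0], [0, -0.6, 0]], "grip": [-0.4, -0.4, -0.4, -0.4, -0.4]}}

```text
time_s: 13.45
position: [0.4601, -0.0661, 0.1172]
tcp_rot: [[0.189, -0.002, 0.982], [-0.982, 0.0, 0.189], [-0.001, -1.0, -0.002]]
force: [0.3, 0.4, -0.6]
opening: 0.717
```

Request:
{"fn": "arm_command", "kwargs": {"translation": [[0, 0, 0], [0, 0, 0], [0, 0, 0], [0, 0, 0], [0, 0, 0]], "rotation": [[0, -0.4, 0], [0, -0.4, 0], [0, -0.4, 0], [0, -0.4, 0], [0, -0.4, 0]], "grip": [-0.4, -0.4, -0.4, -0.4, -0.4]}}

```text
time_s: 13.95
position: [0.4604, -0.0661, 0.1177]
tcp_rot: [[0.568, -0.001, 0.823], [-0.823, 0.0, 0.568], [-0.001, -1.0, -0.0]]
force: [0.2, -0.7, -0.2]
opening: 0.699
```

```bash
python3 look.py oblong .461 -.0665 -55 0 pics/l2.png large .423 -.190 0 .008
```

```text
14.05 [ 0.4605 -0.066   0.1179]
```

View pics/l2.png

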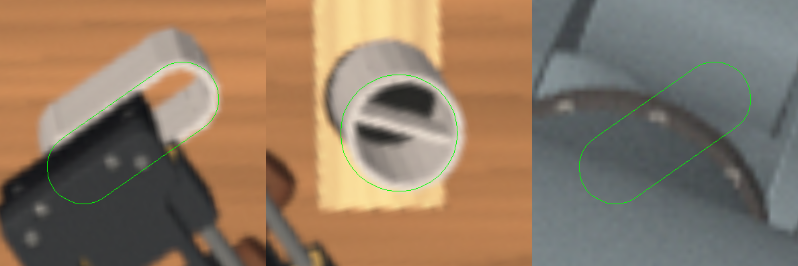

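The large die sits upright on its silhouette, rim at (402,134), about 1–2 mm from the outline. The oblong outline matches, so I descend.

Request:
{"fn": "arm_command", "kwargs": {"translation": [[0, 0.5, 0], [0, 0.5, 0], [0, 0.5, 0]], "rotation": [[0, 0, 0], [0, 0, 0], [0, 0, 0]], "grip": [-0.4, -0.4, -0.4]}}

```text
time_s: 14.35
position: [0.4598, -0.0655, 0.0778]
tcp_rot: [[0.571, -0.003, 0.821], [-0.821, 0.001, 0.571], [-0.003, -1.0, -0.002]]
force: [0.3, -1.0, 0.0]
opening: 0.697
```

Request:
{"fn": "arm_command", "kwargs": {"translation": [[0, 0.5, 0], [0, 0.62, 0], [0, 0.62, 0], [0, 0.62, 0]], "rotation": [[0, 0, 0], [0, 0, 0], [0, 0, 0], [0, 0, 0]], "grip": [-0.4, -0.4, -0.4, -0.4]}}

```text
time_s: 14.75
position: [0.4611, -0.0659, 0.0298]
tcp_rot: [[0.571, 0.001, 0.821], [-0.821, -0.001, 0.571], [0.001, -1.0, 0.001]]
force: [0.4, 0.2, 0.2]
opening: 0.699
```

Request:
{"fn": "arm_command", "kwargs": {"translation": [[0, 0, 0], [0, 0, 0], [0, 0, 0], [0, 0, 0], [0, 0, 0]], "rotation": [[0, 0, 0], [0, 0, 0], [0, 0, 0], [0, 0, 0], [0, 0, 0]], "grip": [1, 1, 1, 1, 1]}}

```text
time_s: 15.25
position: [0.4608, -0.0658, 0.029]
tcp_rot: [[0.571, 0.001, 0.821], [-0.821, -0.0, 0.571], [0.001, -1.0, 0.0]]
force: [0.7, -0.2, 5.3]
opening: 0.409
```

Request:
{"fn": "arm_command", "kwargs": {"translation": [[0, 0, 0], [0, -1, 0], [0, -1, 0], [0, -1, 0]], "rotation": [[0, 0, 0], [0, 0, 0], [0, 0, 0], [0, 0, 0]], "grip": [1, 1, 1, 1]}}

```text
time_s: 15.65
position: [0.4625, -0.0664, 0.1109]
tcp_rot: [[0.572, 0.006, 0.82], [-0.82, -0.002, 0.572], [0.005, -1.0, 0.003]]
force: [0.2, 0.5, -1.4]
opening: 0.413
```

Request:
{"fn": "arm_command", "kwargs": {"translation": [[-0.86, -0.1, 0.87], [-0.86, -0.1, 0.87], [-0.86, -0.1, 0.87]], "rotation": [[0, 0, 0], [0, 0, 0], [0, 0, 0]], "grip": [1, 1, 1]}}

```text
time_s: 15.95
position: [0.4779, 0.0351, 0.1161]
tcp_rot: [[0.576, -0.001, 0.817], [-0.817, 0.001, 0.576], [-0.002, -1.0, 0.0]]
force: [0.3, -0.1, -2.7]
opening: 0.414
```

Request:
{"fn": "arm_command", "kwargs": {"translation": [[-0.86, 0, 0.87], [-0.86, 0, 0.87], [-0.86, 0, 0.87]], "rotation": [[0, 0, 0], [0, 0, 0], [0, 0, 0]], "grip": [1, 1, 1]}}

```text
time_s: 16.25
position: [0.4965, 0.1308, 0.1156]
tcp_rot: [[0.576, 0.001, 0.817], [-0.817, 0.001, 0.576], [-0.001, -1.0, 0.001]]
force: [-0.2, -1.0, -1.8]
opening: 0.41
```

Request:
{"fn": "arm_command", "kwargs": {"translation": [[-0.86, 0, 0.87], [-0.86, 0, 0.87], [-0.86, 0, 0.87]], "rotation": [[0, 0, 0], [0, 0, 0], [0, 0, 0]], "grip": [1, 1, 1]}}

```text
time_s: 16.55
position: [0.5152, 0.2266, 0.1158]
tcp_rot: [[0.575, 0.002, 0.818], [-0.818, 0.002, 0.575], [-0.0, -1.0, 0.003]]
force: [0.3, -1.1, -1.3]
opening: 0.412
```

Request:
{"fn": "arm_command", "kwargs": {"translation": [[-0.86, 0, 0.87], [-0.86, 0, 0.87], [-0.86, 0, 0.87]], "rotation": [[0, 0, 0], [0, 0, 0], [0, 0, 0]], "grip": [1, 1, 1]}}

```text
time_s: 16.85
position: [0.5333, 0.3228, 0.1158]
tcp_rot: [[0.575, 0.003, 0.818], [-0.818, 0.003, 0.575], [-0.0, -1.0, 0.004]]
force: [0.3, 0.4, -2.1]
opening: 0.413
```

Request:
{"fn": "arm_command", "kwargs": {"translation": [[-0.86, 0, 0.87], [-0.86, 0, 0.87], [-0.86, 0, 0.87], [-0.86, 0, 0.87], [-0.86, 0, 0.87]], "rotation": [[0, -0.6, 0], [0, -0.6, 0], [0, -0.6, 0], [0, -0.6, 0], [0, -0.6, 0]], "grip": [1, 1, 1, 1, 1]}}

```text
time_s: 17.35
position: [0.5491, 0.4132, 0.1147]
tcp_rot: [[0.945, -0.003, 0.327], [-0.327, -0.003, 0.945], [-0.002, -1.0, -0.003]]
force: [0.3, 0.5, -0.9]
opening: 0.414
```

Request:
{"fn": "arm_command", "kwargs": {"translation": [[0, 0, 0], [0, 0, 0], [0, 0, 0], [0, 0, 0], [0, 0, 0]], "rotation": [[0, -0.51, 0], [0, -0.51, 0], [0, -0.51, 0], [0, -0.51, 0], [0, -0.51, 0]], "grip": [1, 1, 1, 1, 1]}}

```text
time_s: 17.85
position: [0.5496, 0.4133, 0.1157]
tcp_rot: [[0.981, -0.002, -0.195], [0.195, -0.001, 0.981], [-0.002, -1.0, -0.001]]
force: [-0.1, -0.2, -0.8]
opening: 0.412
```

Request:
{"fn": "arm_command", "kwargs": {"translation": [[0, 0.5, 0.02], [0, 0.85, 0.02], [0, 0.96, 0.02], [0, 0.96, 0.02], [0, 0.96, 0.02]], "rotation": [[0, 0, 0], [0, 0, 0], [0, 0, 0], [0, 0, 0], [0, 0, 0]], "grip": [1, 1, 1, 1, 1]}}

```text
time_s: 18.35
position: [0.55, 0.4167, 0.0402]
tcp_rot: [[0.98, 0.001, -0.197], [0.197, 0.0, 0.98], [0.001, -1.0, 0.0]]
force: [0.7, 0.6, -1.4]
opening: 0.412
```

Request:
{"fn": "arm_command", "kwargs": {"translation": [[0, 0, 0], [0, 0, 0], [0, 0, 0], [0, 0, 0], [0, 0, 0]], "rotation": [[0, 0, 0], [0, 0, 0], [0, 0, 0], [0, 0, 0], [0, 0, 0]], "grip": [0, -0.4, -0.4, -0.4, -0.4]}}

```text
time_s: 18.85
position: [0.5494, 0.4171, 0.04]
tcp_rot: [[0.98, 0.0, -0.199], [0.199, 0.0, 0.98], [0.0, -1.0, 0.0]]
force: [-0.1, -0.3, 0.9]
opening: 0.686
```

Request:
{"fn": "arm_command", "kwargs": {"translation": [[0, -0.5, 0], [0, -1, 0], [0, -1, 0], [0, -1, 0]], "rotation": [[0, 0, 0], [0, 0, 0], [0, 0, 0], [0, 0, 0]], "grip": [-0.4, -0.4, -0.4, -0.4]}}

```text
time_s: 19.25
position: [0.5499, 0.4174, 0.1212]
tcp_rot: [[0.98, 0.002, -0.199], [0.199, 0.001, 0.98], [0.003, -1.0, 0.001]]
force: [0.0, 1.4, -0.0]
opening: 0.698
```

Request:
{"fn": "arm_command", "kwargs": {"translation": [[-0.78, 0, -0.38], [-0.78, 0, -0.38], [-0.78, 0, -0.38]], "rotation": [[0, 0, 0], [0, 0, 0], [0, 0, 0]], "grip": [-0.4, -0.4, -0.4]}}

```text
time_s: 19.55
position: [0.4894, 0.3722, 0.1175]
tcp_rot: [[0.98, -0.008, -0.198], [0.198, -0.004, 0.98], [-0.009, -1.0, -0.003]]
force: [0.8, 0.2, -0.3]
opening: 0.7
```

Request:
{"fn": "arm_command", "kwargs": {"translation": [[-0.78, 0, -0.38], [-0.78, 0, -0.38], [-0.78, 0, -0.38]], "rotation": [[0, 0, 0], [0, 0, 0], [0, 0, 0]], "grip": [-0.4, -0.4, -0.4]}}

```text
time_s: 19.85
position: [0.436, 0.331, 0.1184]
tcp_rot: [[0.98, -0.006, -0.198], [0.198, -0.003, 0.98], [-0.006, -1.0, -0.001]]
force: [0.6, -0.5, -0.2]
opening: 0.7
```

Request:
{"fn": "arm_command", "kwargs": {"translation": [[-0.78, 0, -0.39], [-0.78, 0, -0.39], [-0.78, 0, -0.39], [-0.78, 0, -0.39], [-0.78, 0, -0.39]], "rotation": [[0, 0.6, 0], [0, 0.6, 0], [0, 0.6, 0], [0, 0.6, 0], [0, 0.6, 0]], "grip": [-0.4, -0.4, -0.4, -0.4, -0.4]}}

```text
time_s: 20.35
position: [0.3863, 0.2907, 0.1195]
tcp_rot: [[0.909, 0.002, 0.417], [-0.417, 0.001, 0.909], [0.002, -1.0, 0.002]]
force: [0.4, -0.2, -0.0]
opening: 0.7
```

Request:
{"fn": "arm_command", "kwargs": {"translation": [[0, 0, 0], [0, 0, 0], [0, 0, 0], [0, 0, 0], [0, 0, 0]], "rotation": [[0, 0.41, 0], [0, 0.41, 0], [0, 0.41, 0], [0, 0.41, 0], [0, 0.41, 0]], "grip": [-0.4, -0.4, -0.4, -0.4, -0.4]}}

```text
time_s: 20.85
position: [0.385, 0.2901, 0.1195]
tcp_rot: [[0.657, 0.001, 0.754], [-0.754, 0.0, 0.657], [0.0, -1.0, 0.001]]
force: [-0.1, 0.5, 0.1]
opening: 0.697
```

```bash
python3 - <<'E'
from h import *
c=cam("scene")
o0=cv2.imread("pics/scene0.png"); d=dict(c); d["image"]=o0
A=tile(d,"track",.410,.264,-49,0,.125,1600)  # initial picture, free view
B=tile(c,"oblong",.55,.4155,11.8,.008)
C=tile(c,"stop",.385,.290,-49)
cv2.imwrite("pics/l3.png",np.vstack([cv2.resize(A,(532,532)),np.hstack([B,C])])[:798])
s=np.vstack([B,C]); cv2.imwrite("pics/l3.png",np.hstack([cv2.resize(A,(532,532),interpolation=cv2.INTER_CUBIC),s]))
print(bot.read_state()["position"])
E
```

```text
[0.38480076 0.29002171 0.11957297]
```

View pics/l3.png

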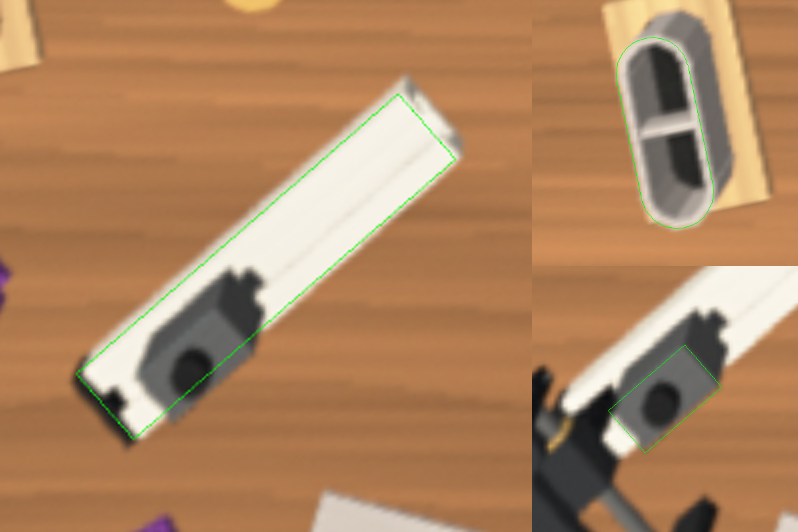

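The oblong die is right on its outline at tile (665,133). The track outline at -49° and the stop outline both match. I grip the stop.

Request:
{"fn": "arm_command", "kwargs": {"translation": [[0, 0.5, 0], [0, 0.8, 0], [0, 0.94, 0], [0, 0.94, 0], [0, 0.94, 0]], "rotation": [[0, 0, 0], [0, 0, 0], [0, 0, 0], [0, 0, 0], [0, 0, 0]], "grip": [-0.4, -0.4, -0.4, -0.4, -0.4]}}

```text
time_s: 21.4
position: [0.3845, 0.2899, 0.0449]
tcp_rot: [[0.655, 0.001, 0.756], [-0.756, 0.0, 0.655], [0.0, -1.0, 0.001]]
force: [-0.3, 0.4, 1.1]
opening: 0.698
```

Request:
{"fn": "arm_command", "kwargs": {"translation": [[0, 0, 0], [0, 0, 0], [0, 0, 0], [0, 0, 0], [0, 0, 0]], "rotation": [[0, 0, 0], [0, 0, 0], [0, 0, 0], [0, 0, 0], [0, 0, 0]], "grip": [1, 1, 1, 1, 1]}}

```text
time_s: 21.9
position: [0.3844, 0.2898, 0.0449]
tcp_rot: [[0.654, 0.001, 0.756], [-0.756, 0.0, 0.654], [0.0, -1.0, 0.001]]
force: [1.9, 1.0, 0.5]
opening: 0.335
```

Request:
{"fn": "arm_command", "kwargs": {"translation": [[0, 0, 0], [0, 0, 0], [0, 0, 0]], "rotation": [[0, 0, 0], [0, 0, 0], [0, 0, 0]], "grip": [1, 1, 1]}}

```text
time_s: 22.2
position: [0.3845, 0.2899, 0.0448]
tcp_rot: [[0.654, 0.001, 0.756], [-0.756, 0.0, 0.654], [0.0, -1.0, 0.001]]
force: [0.8, 1.1, 4.0]
opening: 0.32
```

Request:
{"fn": "arm_command", "kwargs": {"translation": [[0.15, 0, 0], [0.3, 0, 0], [0.45, 0, 0], [0.5, 0, 0], [0.5, 0, 0]], "rotation": [[0, 0, 0], [0, 0, 0], [0, 0, 0], [0, 0, 0], [0, 0, 0]], "grip": [1, 1, 1, 1, 1]}}

```text
time_s: 22.7
position: [0.4103, 0.259, 0.0448]
tcp_rot: [[0.653, -0.001, 0.757], [-0.757, 0.0, 0.653], [-0.0, -1.0, -0.0]]
force: [0.1, -0.5, 6.5]
opening: 0.316
```

```bash
python3 -c "
from h import *
s=bot.read_state(); print(s['position'],s['force'],s['moment'],s['opening'])"
```

```text
[0.4102694  0.25900693 0.04482018] [ 0.05908408 -0.50817793  6.49126724] [-0.01982581 -0.00795782 -0.02410448] 0.31552968507474405
```

Request:
{"fn": "arm_command", "kwargs": {"translation": [[0.15, 0, 0], [0.3, 0, 0], [0.45, 0, 0], [0.6, 0, 0], [0.6, 0, 0]], "rotation": [[0, 0, 0], [0, 0, 0], [0, 0, 0], [0, 0, 0], [0, 0, 0]], "grip": [1, 1, 1, 1, 1]}}

```text
time_s: 23.2
position: [0.4426, 0.2224, 0.0448]
tcp_rot: [[0.654, 0.001, 0.757], [-0.757, -0.0, 0.654], [0.001, -1.0, 0.001]]
force: [0.8, -1.4, 5.5]
opening: 0.318
```

Request:
{"fn": "arm_command", "kwargs": {"translation": [[0.15, 0, 0], [0.3, 0, 0], [0.45, 0, 0], [0.6, 0, 0], [0.6, 0, 0]], "rotation": [[0, 0, 0], [0, 0, 0], [0, 0, 0], [0, 0, 0], [0, 0, 0]], "grip": [1, 1, 1, 1, 1]}}

```text
time_s: 23.7
position: [0.4739, 0.1862, 0.0448]
tcp_rot: [[0.653, 0.001, 0.757], [-0.757, 0.0, 0.653], [0.0, -1.0, 0.001]]
force: [0.6, -0.0, 3.8]
opening: 0.32
```

Request:
{"fn": "arm_command", "kwargs": {"translation": [[0.15, 0, 0], [0.3, 0, 0], [0.45, 0, 0], [0.55, 0, 0], [0.55, 0, 0]], "rotation": [[0, 0, 0], [0, 0, 0], [0, 0, 0], [0, 0, 0], [0, 0, 0]], "grip": [1, 1, 1, 1, 1]}}

```text
time_s: 24.2
position: [0.5027, 0.1524, 0.0441]
tcp_rot: [[0.653, 0.0, 0.757], [-0.757, -0.0, 0.653], [0.0, -1.0, -0.0]]
force: [0.3, 0.3, -2.1]
opening: 0.322
```

```bash
python3 - <<'E'
from h import *
s=bot.read_state(); p=s['position']; print(p,s['force'],s['opening'])
c=cam("scene"); 
cv2.imwrite("pics/l4.png",cv2.resize(tile(c,"track",.410,.264,-49,0,.16,1600),(500,500)))
E
```

```text
[0.50272006 0.15235272 0.04414289] [ 0.29662879  0.33117369 -2.05146265] 0.3216439641601946
```

View pics/l4.png

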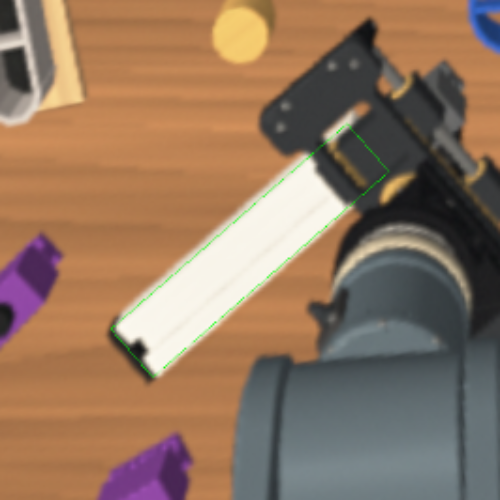

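The stop is past the open end: about 145 mm along, and the wrist now carries its weight. I lift well clear and carry it over.

Request:
{"fn": "arm_command", "kwargs": {"translation": [[0, -0.3, 0], [0, -0.7, 0], [0, -1, 0], [0, -1, 0]], "rotation": [[0, 0, 0], [0, 0, 0], [0, 0, 0], [0, 0, 0]], "grip": [1, 1, 1, 1]}}

```text
time_s: 24.65
position: [0.5032, 0.1539, 0.1271]
tcp_rot: [[0.655, 0.005, 0.756], [-0.756, 0.0, 0.655], [0.003, -1.0, 0.004]]
force: [0.3, -0.7, -2.0]
opening: 0.321
```

Request:
{"fn": "arm_command", "kwargs": {"translation": [[0.93, -0.5, -0.7], [0.93, -0.5, -0.7], [0.93, -0.5, -0.7]], "rotation": [[0, 0, 0], [0, 0, 0], [0, 0, 0]], "grip": [1, 1, 1]}}

```text
time_s: 24.95
position: [0.5099, 0.0564, 0.1655]
tcp_rot: [[0.651, 0.004, 0.759], [-0.759, -0.002, 0.651], [0.004, -1.0, 0.002]]
force: [-0.0, 0.9, -1.4]
opening: 0.319
```

Request:
{"fn": "arm_command", "kwargs": {"translation": [[0.93, 0, -0.7], [0.93, 0, -0.7], [0.93, 0, -0.7]], "rotation": [[0, 0, 0], [0, 0, 0], [0, 0, 0]], "grip": [1, 1, 1]}}

```text
time_s: 25.25
position: [0.5151, -0.0363, 0.1634]
tcp_rot: [[0.65, 0.0, 0.76], [-0.76, -0.001, 0.65], [0.001, -1.0, -0.001]]
force: [-0.4, 0.4, -1.2]
opening: 0.319
```

Request:
{"fn": "arm_command", "kwargs": {"translation": [[0.93, 0, -0.7], [0.93, 0, -0.7], [0.93, 0, -0.7]], "rotation": [[0, 0, 0], [0, 0, 0], [0, 0, 0]], "grip": [1, 1, 1]}}

```text
time_s: 25.55
position: [0.5219, -0.1291, 0.1635]
tcp_rot: [[0.651, 0.001, 0.759], [-0.759, -0.002, 0.651], [0.002, -1.0, -0.0]]
force: [0.8, 0.9, -1.4]
opening: 0.318
```

Request:
{"fn": "arm_command", "kwargs": {"translation": [[0.93, 0, -0.7], [0.93, 0, -0.7], [0.93, 0, -0.7]], "rotation": [[0, 0, 0], [0, 0, 0], [0, 0, 0]], "grip": [1, 1, 1]}}

```text
time_s: 25.85
position: [0.5284, -0.2221, 0.1636]
tcp_rot: [[0.651, 0.002, 0.759], [-0.759, -0.003, 0.651], [0.003, -1.0, -0.0]]
force: [-0.1, 0.8, -1.2]
opening: 0.325
```

Request:
{"fn": "arm_command", "kwargs": {"translation": [[0.93, 0, -0.7], [0.93, 0, -0.7], [0.93, 0, -0.7]], "rotation": [[0, 0, 0], [0, 0, 0], [0, 0, 0]], "grip": [1, 1, 1]}}

```text
time_s: 26.15
position: [0.5345, -0.315, 0.1636]
tcp_rot: [[0.652, 0.002, 0.759], [-0.759, -0.003, 0.652], [0.004, -1.0, -0.0]]
force: [0.6, 0.2, -1.6]
opening: 0.32
```

Request:
{"fn": "arm_command", "kwargs": {"translation": [[0.93, 0, -0.7], [0.93, 0, -0.7], [0.93, 0, -0.7], [0.93, 0, -0.7], [0.93, 0, -0.7]], "rotation": [[0, -0.5, 0], [0, -0.5, 0], [0, -0.5, 0], [0, -0.5, 0], [0, -0.5, 0]], "grip": [1, 1, 1, 1, 1]}}

```text
time_s: 26.65
position: [0.5394, -0.4011, 0.1627]
tcp_rot: [[0.945, -0.003, 0.328], [-0.328, 0.004, 0.945], [-0.004, -1.0, 0.003]]
force: [-0.3, 0.6, -1.3]
opening: 0.322
```

Request:
{"fn": "arm_command", "kwargs": {"translation": [[0, 0, 0], [0, 0, 0], [0, 0, 0], [0, 0, 0], [0, 0, 0]], "rotation": [[0, -0.32, 0], [0, -0.32, 0], [0, -0.32, 0], [0, -0.32, 0], [0, -0.32, 0]], "grip": [1, 1, 1, 1, 1]}}

```text
time_s: 27.15
position: [0.5398, -0.4022, 0.1639]
tcp_rot: [[1.0, -0.001, -0.0], [0.0, 0.002, 1.0], [-0.001, -1.0, 0.002]]
force: [-1.1, 0.2, -1.3]
opening: 0.316
```

Request:
{"fn": "arm_command", "kwargs": {"translation": [[0.03, 0.6, -0.05], [0.03, 0.7, -0.05], [0.03, 0.7, -0.05]], "rotation": [[0, 0, 0], [0, 0, 0], [0, 0, 0]], "grip": [1, 1, 1]}}

```text
time_s: 27.45
position: [0.5406, -0.4059, 0.106]
tcp_rot: [[1.0, -0.005, -0.0], [0.0, 0.005, 1.0], [-0.005, -1.0, 0.005]]
force: [-0.6, 1.1, -0.6]
opening: 0.319
```

Request:
{"fn": "arm_command", "kwargs": {"translation": [[0, 0.4, 0], [0, 0.6, 0], [0, 0.7, 0], [0, 0.71, 0], [0, 0.71, 0]], "rotation": [[0, 0, 0], [0, 0, 0], [0, 0, 0], [0, 0, 0], [0, 0, 0]], "grip": [1, 1, 1, 1, 1]}}

```text
time_s: 27.95
position: [0.5425, -0.4084, 0.0526]
tcp_rot: [[1.0, 0.001, -0.001], [0.001, -0.001, 1.0], [0.001, -1.0, -0.001]]
force: [-0.1, 0.0, -1.3]
opening: 0.322
```

Request:
{"fn": "arm_command", "kwargs": {"translation": [[0, 0.015, 0.02], [0, 0.03, 0.02], [0, 0.03, 0.02], [0, 0.03, 0.02]], "rotation": [[0, 0, 0], [0, 0, 0], [0, 0, 0], [0, 0, 0]], "grip": [1, 1, 1, 1]}}

```text
time_s: 28.35
position: [0.5422, -0.4064, 0.0497]
tcp_rot: [[1.0, 0.0, -0.001], [0.001, -0.0, 1.0], [0.0, -1.0, -0.0]]
force: [0.2, 0.2, -1.6]
opening: 0.319
```

Request:
{"fn": "arm_command", "kwargs": {"translation": [[0, 0, 0], [0, 0, 0], [0, 0, 0], [0, 0, 0], [0, 0, 0]], "rotation": [[0, 0, 0], [0, 0, 0], [0, 0, 0], [0, 0, 0], [0, 0, 0]], "grip": [0.2, -0.2, -0.4, -0.4, -0.4]}}

```text
time_s: 28.85
position: [0.5422, -0.4064, 0.0495]
tcp_rot: [[1.0, 0.0, -0.001], [0.001, -0.0, 1.0], [0.0, -1.0, -0.0]]
force: [0.0, -0.6, 0.1]
opening: 0.654
```

Request:
{"fn": "arm_command", "kwargs": {"translation": [[0, -0.4, 0], [0, -0.9, 0], [0, -1, 0], [0, -1, 0]], "rotation": [[0, 0, 0], [0, 0, 0], [0, 0, 0], [0, 0, 0]], "grip": [-0.4, -0.4, -0.4, -0.4]}}

```text
time_s: 29.25
position: [0.5431, -0.4073, 0.1317]
tcp_rot: [[1.0, 0.003, -0.001], [0.001, -0.003, 1.0], [0.003, -1.0, -0.003]]
force: [-0.5, 0.3, -0.7]
opening: 0.696
```

Request:
{"fn": "arm_command", "kwargs": {"translation": [[-0.5, -1, -0.9], [-1, -1, -0.9], [-1, -1, -0.9]], "rotation": [[0, 0, 0], [0, 0, 0], [0, 0, 0]], "grip": [-0.4, -0.4, -0.4]}}

```text
time_s: 29.55
position: [0.4606, -0.4793, 0.209]
tcp_rot: [[1.0, -0.001, -0.001], [0.001, 0.001, 1.0], [-0.001, -1.0, 0.001]]
force: [-0.4, -0.2, 0.2]
opening: 0.699
```

Request:
{"fn": "arm_command", "kwargs": {"translation": [[-1, -0.3, -0.9], [-1, -0.3, -0.9], [-1, -0.3, -0.9], [-1, -0.3, -0.9]], "rotation": [[0, 0, 0], [0, 0, 0], [0, 0, 0], [0, 0, 0]], "grip": [-0.4, -0.4, -0.4, -0.4]}}

```text
time_s: 29.95
position: [0.3802, -0.5515, 0.232]
tcp_rot: [[1.0, -0.001, 0.003], [-0.003, 0.002, 1.0], [-0.001, -1.0, 0.002]]
force: [0.6, 0.4, 0.8]
opening: 0.698
```

```bash
python3 - <<'E'
from h import *
c=cam("scene")
t=[tile(c,"small",.618,-.120,0,.008),tile(c,"large",.423,-.190,0,.008),tile(c,"oblong",.55,.4155,11.8,.008),tile(c,"stop",.542,-.406,0,.004),tile(c,"bd",.542,-.405,0)]
t.append(cv2.resize(c["image"],(266,266)))
cv2.imwrite("pics/f.png",np.vstack([np.hstack(t[:3]),np.hstack(t[3:])])); print(bot.read_state()["time_s"])
E
```

```text
30.0
```

View pics/f.png

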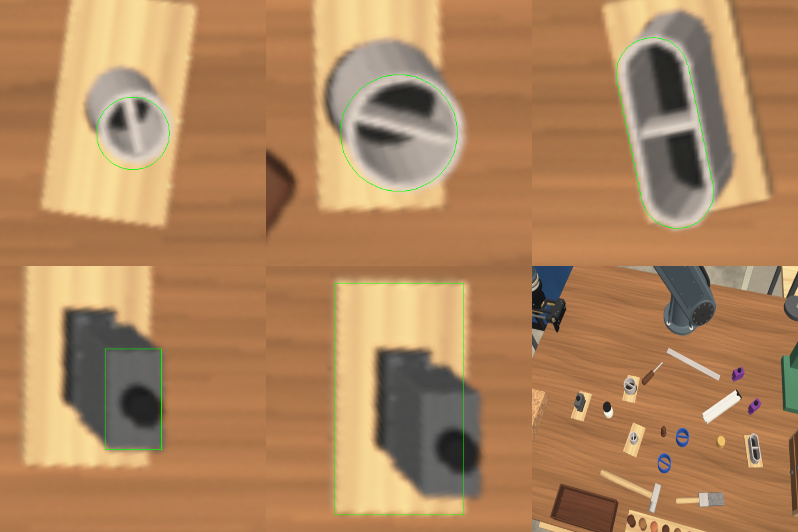

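In the final view, all four top outlines match: tile pixels (133,133), (402,134), (665,133) and (133,399). The jar is upright, so I hand in.

```bash
python3 -c "
from rig import bot
print(bot.hand_in(), bot.read_state()['time_s'])"
```

```text
the job is handed in; nothing more can be done
the job is handed in; nothing more can be done
```

The three steel dies and the fence stop are each standing on the board with their silhouette, and I handed the job in at about 30 s. I slid the stop off the track's open end before lifting it.

- **Placement:** in the last camera check, the top outlines of all four matched their expected places on the boards. The large die was about 1–2 mm off, and the other three showed no visible offset. The oblong die and the stop lay along their silhouettes.
- **Bystanders:** the jar was upright and the blue and purple look-alikes were not touched. The arm had moved clear before hand-in.
- **Forces:** measured wrist forces stayed below 7 N.
- **Disagreements:** the trained networks' positions differed from my fits by up to about 17 mm for the small die. I used the outline fits, and the grips and final views bore them out. No check failed, and the hand-in gave no verdict.

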